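# Scan the marked parts jar, bring it round to the front and hold the carousel

## Robot

A 6-joint arm with a two-finger parallel gripper is mounted at the origin on the work surface. World frame = base frame: x ahead of the robot, y to its left, z up, the work surface at z = 0. Lengths are in m, angles in rad, forces in N, time in s.
With the tool pointing down it reaches from about 0.275 to 0.975 m from the base axis. Payload 8.4 kg.
Tool frame: the origin (TCP) lies on the centre line of the jaws, within the pads' length; the fingertips stand 11 mm ahead of it and the grasp point (between the pads) lies 8 mm behind it; y points along the fingers, x is the direction in which the jaws open and shut, and the axes are right-handed (so a half turn about y gives the same grasp; the last joint's range is limited). The gripper opens to 92 mm and grips with 3 to 60 N. Pads are 20 mm wide; open, the fingers measure 128 mm over their backs; the gripper's body (75 mm by 189 mm) begins 69 mm behind the grasp point.
Start: joints at [1.184, 0.353, 1.633, -0, 1.155, -0.002], TCP at [0.235, 0.579, 0.226] pointing down, gripper open.
Joint ranges: [-2.63, 2.63], [-0.92, 2.1], [0.06, 2.66], [-1.3, 4.44], [0, 2.69], [-3.02, 3.02]. Speed limits (rad/s): [2.22, 2.22, 2.79, 3.14, 3.14, 3.14].

## Interface

Orientations are given as a unit quaternion [x, y, z, w].
In Python, from station import get_obs, imaging, job_done gives the robot as it stands.
- The arm moves only by the tool servo_tool, never from a script. Its argument "moves" is one flat list of numbers, 5 for each row, row after row: the gripper's target within -1 to 1 (fully open at 1, half-way at 0, shut at -1), then the shift along the world's x, y, z in mm, then the turn about the world's z in degrees. In form: [fingers, x, y, z, spin, fingers, x, y, z, spin, ...]. A call has 1 to 12 rows; each row is the pose to reach, as a shift and turn from the pose measured when the call began; what a row does not reach only later rows make up. A row lasts 1/12 s, in which the tool goes at most 41.7 mm and 7.16 degrees, less where a joint would pass 70% of its speed; a pose out of reach is approached as far as the arm can. A call with a gripper value outside its range is refused whole. The fingers move at their own pace and stop on an object; "squeeze" is the grip in N (left out, the last holds). Time passes only in rows, so rows that repeat a pose let the fingers close. It gives the time, the measured TCP pose, the force and the opening at its end, in the units of the state.
- get_obs(): the state, without advancing time (a new reading comes with each control period).
- imaging.capture(name): name is "scene" or "top" or "wrist"; returns the picture (480x640x3 uint8, blue, green, red); there is no depth.
- imaging.camera_info(name): a dict with "mtx" (3x3 intrinsics, pixels), "cam_to_world" (4x4, takes a point from camera to world coordinates); the wrist camera has in their place "tool_from_camera" (4x4, takes a point from camera to tool coordinates, whose origin is the TCP and whose axes are the tool frame's). Camera axes: x right, y down, z forward; pixel columns grow to the right and rows downward; lengths in m; the calibration is good to about 2 mm. A picture is of the moment at which its call begins: read the wrist's pose just before it. camera_info takes no time and is no camera call.
- job_done(): hands the job in, once; it reports no verdict.
Trained networks look in the newest picture that a camera, given by its name, has taken for a name from the list of things; names that differ only in an ending like _2 or _b are one class to them, and where a whole thing is asked for, a point or a joint stands for the part that bears it (a point fixed in the world has none). Each returns a list of dicts, best first, with "conf" (0 to 1); they miss things now and then, are a little off and sometimes report something else, mostly with a low value. They report only what shows in the picture. A call takes as long as a camera call. They do not tell look-alikes from the thing itself.
- imaging.outline_of(camera, thing): "pixels" (480x640 bool, what is visible of it) and "extent" ([centre column, centre row, width, height] in pixels, round what is visible of it).
The state is a dict: "t": time; "q": joint angles; "joint_velocities": joint speeds; "tau": joint torques, N m; "ee_pos": TCP position; "ee_rot": TCP orientation; "wrist_force": force on the tool from outside, world axes, zero at the start; "ft_torque": the same for the moment, N m; "grip_width": opening from 0.0 (shut) to 1.0 (fully open).
Only numpy, scipy, OpenCV 4.12 (cv2) and the standard library are available. Lean on these libraries where they do the work, as an engineer would, in place of code of your own. Each camera call takes 0.05 s, during which the arm holds its last target.

## Task

Pick up the code reader and hold it level and still for a second with its window straight over the code on the yellow lid, about 5 cm above it, before the carousel is moved; then lay it back flat on the middle of its rubber rest and let go of it. Now turn the parts carousel calmly (never faster than half a turn a second) until the yellow-lidded jar stands right at the red pointer on the carousel's foot. The program finishes while holding: keep the carousel still there with the yellow lid firmly gripped between the fingers, and leave the loose parts round about alone.

Things in the scene. Friction and masses are not known exactly. Their poses are not given: they have to be found in the camera images.
- stand: fixed black round foot of the carousel, 210 mm across; origin on the bench, on the turning axis. Its -x axis points to the front, where a short arm carries a red plastic pointer (22 mm wide, top 32 mm above the bench, 137 to 169 mm from the axis), its point towards the tray. The front looks roughly towards the robot, turned by up to 25 degrees either way
- tray (a joint): angle of the aluminium tray (270 mm across, top 23 mm above the bench) about the vertical axis through the stand's origin, rad; 0 = yellow-lidded jar exactly at the red pointer, growing counter-clockwise seen from above; full turns possible both ways. Light friction (0.04 N m); stays where left. Six jars, fixed on it, equally spaced, centred 100 mm from the axis
- yellow_lid (a point): centre of the round yellow screw lid of the marked jar (clear, 40 mm across; the other five have white, grey or black lids). The lid is 43 mm across and 18 mm high, its underside 93 mm and its top 111 mm above the bench, this point 102 mm. A bar code is stuck on its top. It does not unscrew and can be gripped from above at any yaw (neighbouring lids are 100 mm away, centre to centre)
- axis (a point): point on the carousel's turning axis, at lid height (102 mm above the bench); a post with a black knob, 36 mm across, top 125 mm above the bench, stands on the tray there
- front_place (a point): fixed point, 100 mm from the axis on the pointer's side, at lid height: where the centre of the yellow lid is when that jar is at the red pointer
- reader: hand-held code reader lying flat on its rest: a grey handle (115 mm long, 30 mm wide, 32 mm high) and a white head (55 x 48 x 40 mm) in front of it, flush underneath; weighs 0.08 to 0.17 kg. Origin on the underside; its x axis runs along the handle to the head (handle from x = -80 to 35 mm, head from 35 to 90 mm), z up. Grip the handle across its width, around x = 0 to 20 mm
- window (a point): red reading window in the underside of the reader's head, 65 mm ahead of the reader's origin; it looks straight down when the reader is level and reads a code below it from 20 to 80 mm away, kept still and level
- reader_rest: fixed black rubber pad, 190 x 80 mm, 8 mm thick, long side along its x axis, on which the reader lies; origin on the bench under its centre
- capacitor_a: loose black can capacitor with a silvery top, 35 mm across, 50 mm tall, standing beside the carousel; origin under its centre; a bystander
- capacitor_b: loose blue can capacitor with a silvery top, 35 mm across, 50 mm tall, standing beside the carousel; origin under its centre; a bystander
- loose_knob: loose dark metal amplifier knob, 42 mm across, 22 mm high, lying beyond the carousel; origin under its centre; a bystander
- dish: steel screw dish, 90 mm across, 30 mm high; origin under its centre; a bystander
- screwdriver: screwdriver, 160 mm long, lying on the bench beyond the reader; a bystander
- solder_reel: reel of solder wire, white flanges, 60 mm across, 44 mm high; origin under its centre; a bystander
- flux_bottle: amber bottle with black cap, 44 mm across, 90 mm high; origin under its centre; a bystander
Not all that is in view belongs to the job. Of the things that look like the reader_rest, the larger one is meant.

How it is judged:
On the way, in this order (a step that is already met when the one before it is completed fails the run):
1. the reader, held in the fingers, is kept still and level over the yellow lid's code, before the carousel is turned (horizontal distance between window and yellow_lid below 0.015 m and z of window in the frame of yellow_lid between 0.024 and 0.099 m and angle between reader's own z axis and vertical below 0.25 rad and linear speed of reader below 0.03 m/s and contact force between the fingers and reader above 1 N and distance of yellow_lid from where it was at the start of the episode below 0.03 m), for 0.8 s.
2. the reader lies flat on its rest again, let go (horizontal distance between reader and reader_rest below 0.03 m and height (world z) of reader below 0.014 m and angle between reader's own z axis and vertical below 0.12 rad and contact force between the fingers and reader below 0.1 N and linear speed of reader below 0.03 m/s), for 0.2 s.
At the end, for the whole second after the job is handed in: Yellow lid within 10 mm (from above) of its place at the pointer; tray slower than 0.05 rad/s; fingers grip that jar (over 3 N, grasp point within 18 mm of its middle, at most 10 mm above the lid); reader flat on its rest within 30 mm of the middle; bystanders within 30 mm of their starts (all of step 2 and horizontal distance between yellow_lid and front_place below 0.01 m and velocity of joint tray between -0.05 and 0.05 rad/s and contact force between the fingers and stand above 3 N and horizontal distance between the grasp point and yellow_lid below 0.018 m and height (world z) of the grasp point below 0.121 m and distance of each of capacitor_a, capacitor_b, loose_knob, dish, screwdriver, solder_reel, flux_bottle from where it was at the start of the episode below 0.03 m); the arm keeps its last pose, push and grip.
It fails at once if the carousel is whirled faster than half a turn a second (velocity of joint tray above 3.14 rad/s or velocity of joint tray below -3.14 rad/s).
It fails at once if a loose part on the bench is pushed more than 30 mm away or knocked over (distance of any of capacitor_a, capacitor_b, loose_knob, dish, screwdriver, solder_reel, flux_bottle from where it was at the start of the episode above 0.03 m or angle between any of capacitor_a, capacitor_b, flux_bottle's own z axis and vertical above 0.6 rad).
It also fails if it takes over 64 s, if anything falls off the work surface, if the arm or the gripper's body presses on something with over 40 N, if the wrist force passes 120 N, or if a joint passes its speed limit or range.

## Working session

There is one attempt and no reset: what is moved stays moved. The work goes in short steps, Python scripts to look and compute and a tool call to move; the robot and the scene stay as the last step left them, time stands still between calls to the robot, and variables do not carry over. Pictures are saved under pics/ and viewed, and the job is handed in when it is done.

Besides the shell and the picture viewer there is one more tool, called as name(argument=value, ...) on one line, values as JSON. servo_tool: Moves the arm, as the interface text tells. Its arguments: {"type":"object","properties":{"moves":{"type":"array","items":{"type":"number"}},"squeeze":{"type":"number"}},"required":["moves"]}

```bash
mkdir -p pics; ls
python3 - <<'E'
from station import get_obs, imaging
import cv2, numpy as np
o=get_obs(); print({k:np.round(v,3).tolist() for k,v in o.items()})
for n in ("scene","top","wrist"):
    im=imaging.capture(n); cv2.imwrite(f"pics/{n}0.png",im)
    print(n,{k:np.round(v,4).tolist() for k,v in imaging.camera_info(n).items() if hasattr(v,'__len__')})
E
```

```text
pics
{'t': 0.0, 'q': [1.184, 0.354, 1.634, 0.0, 1.155, -0.002], 'joint_velocities': [-0.0, -0.0, -0.001, 0.001, 0.001, 0.002], 'tau': [0.005, -59.384, -33.423, 0.07, 0.023, -0.0], 'ee_pos': [0.234, 0.579, 0.225], 'ee_rot': [0.587, 0.395, -0.396, -0.586], 'wrist_force': [0.121, -0.103, 0.433], 'ft_torque': [-0.054, -0.003, 0.04], 'grip_width': 0.997}
scene {'mtx': [[448.2436, 0.0, 315.4452], [0.0, 448.2436, 240.696], [0.0, 0.0, 1.0]], 'cam_to_world': [[0.5646, 0.5558, -0.6102, 1.0935], [0.8254, -0.3738, 0.4232, -0.3384], [0.0071, -0.7425, -0.6698, 0.7182], [0.0, 0.0, 0.0, 1.0]]}
top {'mtx': [[469.2566, 0.0, 319.1268], [0.0, 469.2566, 236.2909], [0.0, 0.0, 1.0]], 'cam_to_world': [[-0.003, -0.9809, 0.1944, 0.298], [-0.9999, -0.0, -0.0155, 0.0665], [0.0152, -0.1944, -0.9808, 1.1696], [0.0, 0.0, 0.0, 1.0]]}
wrist {'mtx': [[398.0184, 0.0, 321.2996], [0.0, 398.0184, 240.4436], [0.0, 0.0, 1.0]], 'tool_from_camera': [[1.0, -0.0011, 0.0002, 0.0009], [-0.0004, -0.263, 0.9648, -0.1591], [-0.001, -0.9648, -0.263, 0.0735], [0.0, 0.0, 0.0, 1.0]]}
```

View pics/scene0.png

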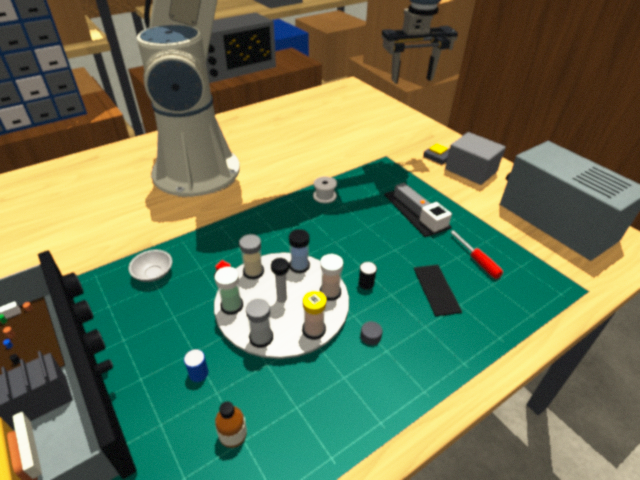

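View pics/top0.png

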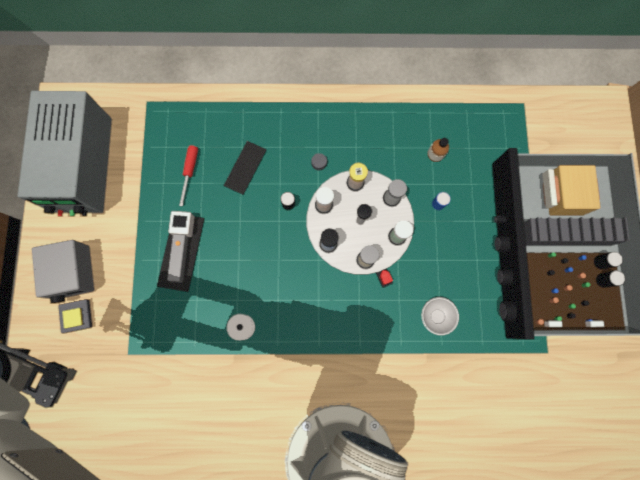

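View pics/wrist0.png

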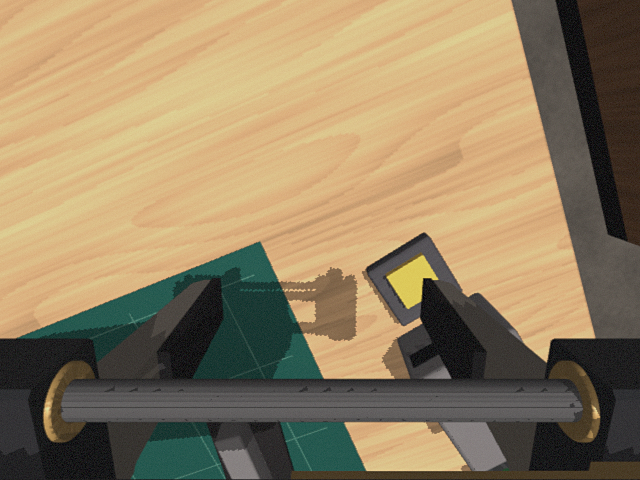

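Top view: the reader is on the black pad at (180,250). A second black pad at (245,167) is smaller and empty, so it is the look-alike. The yellow lid is at (358,171) and the red pointer at (385,278). Next I'll measure them.

```bash
cat > h.py <<'E'
from station import get_obs, imaging
import cv2, numpy as np
from scipy.spatial.transform import Rotation as R
def cam(n):
    i=imaging.camera_info(n); K=np.array(i["mtx"])
    if "cam_to_world" in i: return K,np.array(i["cam_to_world"])
    o=get_obs(); T=np.eye(4); T[:3,:3]=R.from_quat(o["ee_rot"]).as_matrix(); T[:3,3]=o["ee_pos"]
    return K,T@np.array(i["tool_from_camera"])
def unproj(n,px,z,c=None):
    K,T=c or cam(n); px=np.atleast_2d(px).astype(float)
    d=np.c_[(px-[K[0,2],K[1,2]])/[K[0,0],K[1,1]],np.ones(len(px))]@T[:3,:3].T
    return T[:3,3]+d*((z-T[2,3])/d[:,2])[:,None]
def proj(n,P,c=None):
    K,T=c or cam(n); p=(np.atleast_2d(P)-T[:3,3])@T[:3,:3]; p=p@K.T; return p[:,:2]/p[:,2:]
E
python3 - <<'E'
from h import *
im=imaging.capture("top")
for th in ["reader","reader_rest","stand","yellow_lid","window","capacitor_a","loose_knob","flux_bottle","solder_reel","dish","screwdriver"]:
    for r in imaging.outline_of("top",th)[:3]:
        m=r["pixels"]; ys,xs=np.nonzero(m); 
        rect=cv2.minAreaRect(np.c_[xs,ys].astype(np.float32))
        z={"reader":.034,"reader_rest":.008,"yellow_lid":.111}.get(th,0.03)
        c=unproj("top",cv2.boxPoints(rect),z)
        print(th,round(r["conf"],2),m.sum(),np.round(r["extent"],1),"rect",np.round(rect[0],1),"cen",np.round(unproj("top",rect[0],z)[0],3),"corn",np.round(c[:,:2],3).tolist() if th.startswith("reader") else "")
big=cv2.resize(im[190:310,130:240],None,fx=5,fy=5,interpolation=cv2.INTER_CUBIC);cv2.imwrite("pics/c1.png",big)
big=cv2.resize(im[150:300,300:420],None,fx=4,fy=4,interpolation=cv2.INTER_CUBIC);cv2.imwrite("pics/c2.png",big)
E
```

```text
reader 0.76 1226 [180.8 245.8  25.3  70.4] rect [178.9 246.5] cen [0.498 0.392 0.034] corn [[0.415, 0.424], [0.589, 0.415], [0.582, 0.358], [0.409, 0.368]]
reader_rest 0.67 1325 [180.1 255.2  46.5  74.4] rect [180.5 252.1] cen [0.488 0.394 0.008] corn [[0.403, 0.449], [0.594, 0.421], [0.576, 0.337], [0.385, 0.368]]
reader_rest 0.57 1099 [246.6 167.2  42.5  52.3] rect [245.1 167.3] cen [0.711 0.24  0.008] corn [[0.662, 0.293], [0.787, 0.237], [0.76, 0.185], [0.635, 0.242]]
stand 0.56 9083 [361.3 226.6 109.  128.4] rect [360.4 220.6] cen [ 0.564 -0.055  0.03 ] corn 
stand 0.16 348 [190.7 173.8  17.   57.4] rect [187.9 173.5] cen [0.686 0.38  0.03 ] corn 
yellow_lid 0.78 8898 [359.2 217.6 108.6 107. ] rect [360.7 220.6] cen [ 0.545 -0.047  0.111] corn 
window 0.77 1270 [180.8 247.1  28.7  71.1] rect [178.6 246.5] cen [0.498 0.393 0.03 ] corn 
capacitor_a 0.65 547 [240.6 327.1  25.6  29.1] rect [241. 327.] cen [0.304 0.235 0.03 ] corn 
capacitor_a 0.64 236 [440.2 202.8  22.4  12.3] rect [440.8 201.3] cen [ 0.614 -0.259  0.03 ] corn 
capacitor_a 0.52 171 [287.5 203.8  13.7  17.8] rect [288.  201.5] cen [0.613 0.126 0.03 ] corn 
loose_knob 0.73 250 [320.  163.6  13.4  18.4] rect [319.1 162.6] cen [0.716 0.048 0.03 ] corn 
flux_bottle 0.89 380 [438.1 150.4  24.9  27.4] rect [438.  149.5] cen [ 0.752 -0.259  0.03 ] corn 
solder_reel 0.77 564 [241.2 328.5  28.6  29.7] rect [240.5 327. ] cen [0.304 0.236 0.03 ] corn 
dish 0.64 1250 [181.4 247.1  27.   71.4] rect [180.6 246.9] cen [0.497 0.389 0.03 ] corn 
dish 0.57 1067 [441.8 315.7  37.5  36.2] rect [440.5 316. ] cen [ 0.328 -0.243  0.03 ] corn 
screwdriver 0.59 390 [188.3 175.2  19.   60.7] rect [187.4 175.5] cen [0.681 0.381 0.03 ] corn
```

View pics/c1.png

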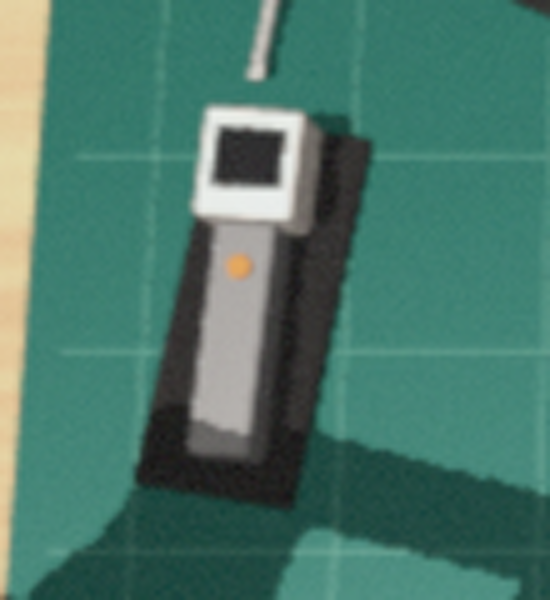

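View pics/c2.png

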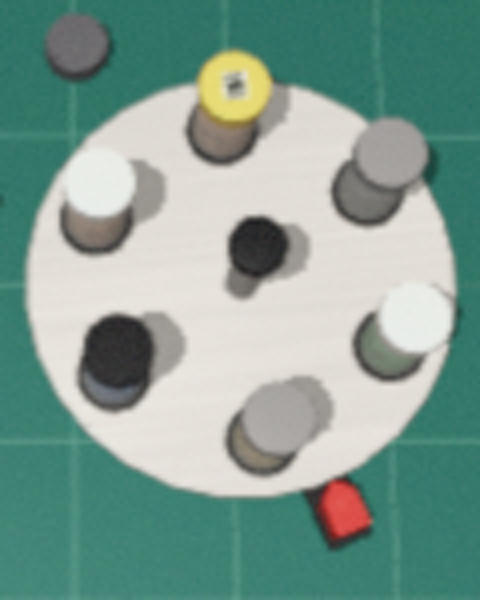

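Run:
```python
from h import *
from scipy.optimize import least_squares
f=lambda p,s,o:(np.array(p,float)+.5)/s-.5+o
lids=f([(235,88),(100,181),(118,351),(281,418),(414,318),(391,153)],4,[300,150])
W=unproj("top",lids,.111)[:,:2]
def res(p):
    a=p[2]+np.arange(6)*np.pi/3
    return (p[:2]+.1*np.c_[np.cos(a),np.sin(a)]-W).ravel()
r=least_squares(res,[.55,-.05,0]);print("axis",r.x,"res mm",np.round(r.fun.reshape(-1,2)*1e3,1).tolist());ax=r.x[:2]
print("lids",W.round(4).tolist())
print("knob",unproj("top",f([(258,246)],4,[300,150]),.125))
im=imaging.capture("top")
hsv=cv2.cvtColor(im,cv2.COLOR_BGR2HSV)
m=(((hsv[...,0]<8)|(hsv[...,0]>172))&(hsv[...,1]>150)&(hsv[...,2]>120)); m[:260]=0;m[295:]=0;m[:,:370]=0;m[:,400:]=0
ys,xs=np.nonzero(m);p=unproj("top",np.c_[xs,ys],.032)[:,:2];print("ptr n",len(p),p.mean(0),p.min(0),p.max(0))
d=p.mean(0)-ax;print("dist",np.hypot(*d),"ang",np.degrees(np.arctan2(*d[::-1])))
d2=W[0]-ax;print("yellow ang",np.degrees(np.arctan2(*d2[::-1])),np.hypot(*d2))
print("front place",ax+.1*d/np.hypot(*d))
print("tray pts",unproj("top",f([(25,290),(457,270),(240,497)],4,[300,150]),.023)[:,:2].round(4).tolist())
o=[130,190]
print("pad BL BR TR",unproj("top",f([(136,484),(293,508),(371,138)],5,o),.008)[:,:2].round(4).tolist())
H=unproj("top",f([(207,107),(306,113),(293,225),(193,215)],5,o),.048)[:,:2];print("head",H.round(4).tolist(),H.mean(0))
print("handle rear",unproj("top",f([(187,455),(248,460)],5,o),.040)[:,:2].round(4).tolist())
```

```text
axis [ 0.56507743 -0.05428374  0.10750041] res mm [[0.7, 0.1], [-1.1, 0.6], [0.9, -0.4], [-0.5, 1.1], [0.0, -1.1], [0.1, -0.2]]
lids [[0.6638, -0.0436], [0.6066, 0.0366], [0.5052, 0.0268], [0.4662, -0.0661], [0.5247, -0.1446], [0.624, -0.1348]]
knob [[ 0.56392233 -0.0535517   0.125     ]]
ptr n 121 [ 0.4228032 -0.1122937] [ 0.40773423 -0.12614227] [ 0.43948672 -0.09937415]
dist 0.15364606372554748 ang -157.8176338201039
yellow ang 6.166987320423274 0.09934703044272017
front place [ 0.47247875 -0.09203932]
tray pts [[0.5614, 0.0815], [0.5744, -0.1905], [0.4311, -0.0508]]
pad BL BR TR [[0.4026, 0.4477], [0.3907, 0.3702], [0.5775, 0.3404]]
head [[0.5834, 0.4117], [0.5804, 0.3633], [0.5244, 0.3668], [0.5294, 0.4154]] [0.55441299 0.38928639]
handle rear [[0.4135, 0.4138], [0.4111, 0.3845]]
```

Run:
```python
from h import *
o=get_obs(); M=R.from_quat(o["ee_rot"]).as_matrix();print(M.round(3),o["ee_pos"],o["q"],o["t"])
yaw=np.degrees(np.arctan2(M[1,0],M[0,0]));print("tool x yaw",yaw)
th=np.radians(-3.9);d=np.array([np.cos(th),np.sin(th)]);org=np.array([.5544,.3893])-.0625*d
g=org+.015*d;print("origin",org,"grip",g,"delta mm",(np.r_[g,.1]-o["ee_pos"])*1e3)
for t in(86.1,-93.9):print("spin",(t-yaw+180)%360-180)
```

```text
[[ 0.375  0.    -0.927]
 [ 0.927 -0.     0.375]
 [ 0.    -1.    -0.   ]] [0.23462431 0.57928627 0.22561412] [ 1.18357373e+00  3.52957431e-01  1.63338939e+00 -1.27982827e-05
  1.15524197e+00 -2.39340774e-03] 0.8
tool x yaw 67.95120789141224
origin [0.49204473 0.39355096] grip [0.50701    0.39253073] delta mm [ 272.38568612 -186.7555444  -125.61412082]
spin 18.14879210858777
spin -161.85120789141223
```

servo_tool(moves=[1,30,-20,0,2,1,60,-42,0,5,1,92,-62,0,8,1,122,-84,0,11,1,154,-105,-10,14,1,184,-126,-25,16,1,214,-147,-40,18,1,240,-165,-55,18,1,260,-178,-65,18,1,272,-186,-66,18,1,272,-186,-66,18,1,272,-186,-66,18], squeeze=20)

```text
t: 1.8
ee_pos: [0.5068, 0.3934, 0.16]
ee_rot: [-0.518, -0.482, 0.482, 0.518]
wrist_force: [-0.8, -0.5, 0.1]
grip_width: 0.998
```

Run:
```python
from h import *
o=get_obs(); M=R.from_quat(o["ee_rot"]).as_matrix();print(o["ee_pos"],o["q"],np.degrees(np.arctan2(M[1,0],M[0,0])))
c=cam("wrist");im=imaging.capture("wrist")
th=np.radians(-3.9);d=np.array([np.cos(th),np.sin(th)]);n=np.array([-d[1],d[0]]);org=np.array([.5544,.3893])-.0625*d
for x,y,z in [(35,24,48),(35,-24,48),(90,24,48),(90,-24,48),(-80,15,40),(-80,-15,40),(35,15,40),(35,-15,40)]:
    P=np.r_[org+x*1e-3*d+y*1e-3*n,z*1e-3];u=proj("wrist",P,c)[0];cv2.circle(im,tuple(int(round(v)) for v in u),4,(255,0,255),1)
cv2.imwrite("pics/w1.png",im)
```

```text
[0.50683737 0.39340134 0.15998572] [ 6.57496778e-01  4.42966973e-01  1.65412136e+00  4.63226471e-04
  1.04429337e+00 -8.41536101e-01] 85.87492119246347
```

View pics/w1.png

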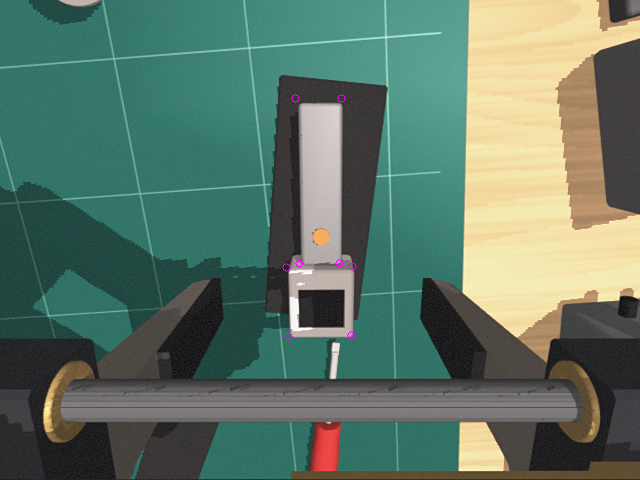

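The wrist view shows the reader at cols 289–354, rows 103–338. It agrees with my model to about 2 mm, and this is the larger pad with the reader on it. Descending to grip.

servo_tool(moves=[1,0,0,-30,0,1,0,0,-65,0,1,0,0,-95,0,1,0,0,-118,0,1,0,0,-131,0,1,0,0,-137,0,1,0,0,-137,0,-1,0,0,-137,0,-1,0,0,-137,0,-1,0,0,-137,0,-1,0,0,-137,0,-1,0,0,-137,0])

```text
t: 2.85
ee_pos: [0.5067, 0.3942, 0.0241]
ee_rot: [-0.517, -0.483, 0.481, 0.518]
wrist_force: [0.6, -0.9, -0.5]
grip_width: 0.663
```

servo_tool(moves=[-1,0,0,0,0,-1,0,0,0,0,-1,0,0,0,0,-1,0,0,0,0])

```text
t: 3.18
ee_pos: [0.5067, 0.3942, 0.0241]
ee_rot: [-0.517, -0.483, 0.481, 0.518]
wrist_force: [0.7, 0.7, -0.6]
grip_width: 0.368
```

servo_tool(moves=[-1,0,0,0,0,-1,0,0,0,0,-1,0,0,0,0,-1,0,0,0,0], squeeze=25)

```text
t: 3.52
ee_pos: [0.5067, 0.3941, 0.0241]
ee_rot: [-0.517, -0.483, 0.481, 0.518]
wrist_force: [-0.4, 0.7, 0.6]
grip_width: 0.324
```

servo_tool(moves=[-1,0,0,8,0,-1,0,0,24,0,-1,0,0,45,0,-1,0,0,70,0,-1,0,0,95,0,-1,0,0,120,0,-1,0,0,140,0,-1,0,0,152,0,-1,0,0,157,0,-1,0,0,157,0,-1,0,0,157,0])

```text
t: 4.43
ee_pos: [0.5063, 0.3938, 0.1802]
ee_rot: [-0.517, -0.482, 0.482, 0.518]
wrist_force: [-0.4, -0.1, -1.9]
grip_width: 0.323
```

Run:
```python
from h import *
o=get_obs(); M=R.from_quat(o["ee_rot"]).as_matrix();print(o["ee_pos"],o["grip_width"],np.degrees(np.arctan2(M[1,0],M[0,0])),o["ft_torque"])
for n in("wrist","scene"): cv2.imwrite(f"pics/{n}2.png",imaging.capture(n))
```

```text
[0.50626051 0.39377039 0.18021806] 0.32319868586344397 85.92879579572418 [ 0.00817843 -0.03126717  0.04403778]
```

View pics/wrist2.png

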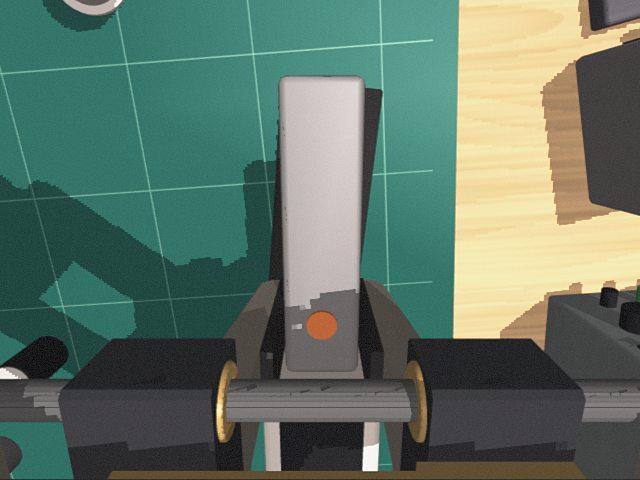

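View pics/scene2.png

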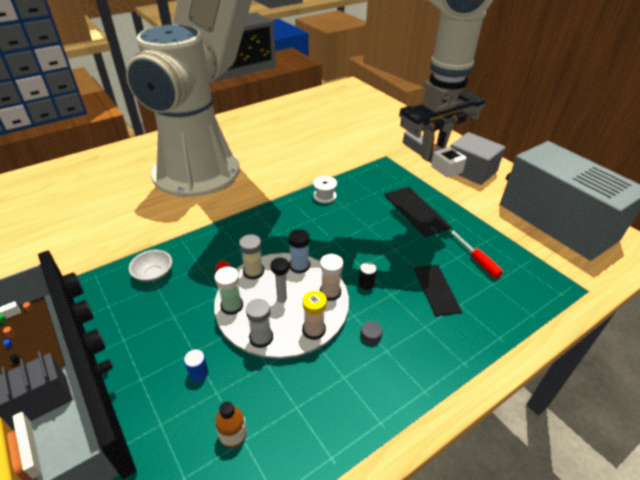

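The reader is held level; its handle runs cols 279–364 and its rear edge is at row 76. Next I'll measure where it sits in the fingers and where the bare rest is.

Run:
```python
from h import *
o=get_obs(); e=o["ee_pos"]; c=cam("wrist")
P=unproj("wrist",[(280,77),(363,77),(361,371),(286,371)],e[2]+.016,c)[:,:2];print(P.round(4).tolist())
rear=P[:2].mean(0);front=P[2:].mean(0);d=front-rear;print("yaw",np.degrees(np.arctan2(*d[::-1])),np.linalg.norm(d))
d/=np.linalg.norm(d)
for a in (rear+.08*d,front-.035*d): print("origin",a,"win",a+.065*d,"win-tcp mm",(a+.065*d-e[:2])*1e3,"grip x",(e[:2]-a)@d)
im=imaging.capture("top");cv2.imwrite("pics/c3.png",cv2.resize(im[190:310,100:240],None,fx=5,fy=5,interpolation=cv2.INTER_CUBIC))
```

```text
[[0.4143, 0.387], [0.4163, 0.4148], [0.5284, 0.4089], [0.5261, 0.3783]]
yaw -3.706367473964345 0.11218128889087152
origin [0.49514089 0.39570418] win [0.56000494 0.39150237] win-tcp mm [54.0226254  -2.03898025] grip x 0.010958559909412594
origin [0.49232807 0.39588639] win [0.55719212 0.39168458] win-tcp mm [51.2098098  -1.85676972] grip x 0.013777271018541077
```

View pics/c3.png

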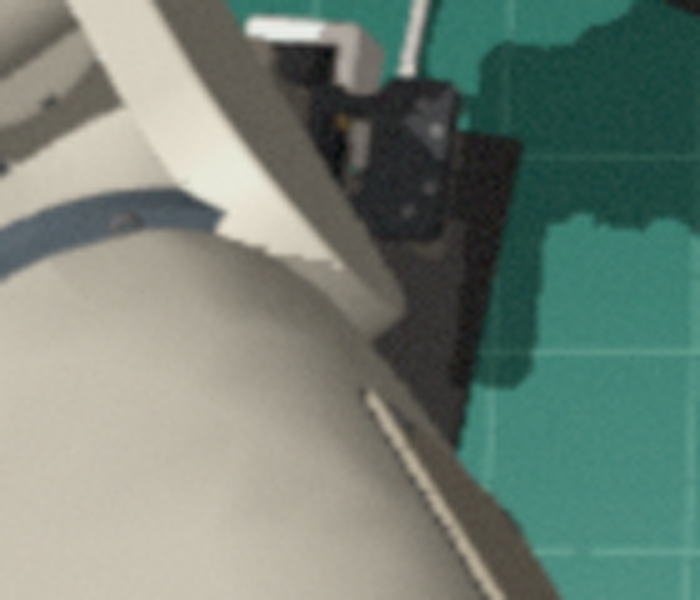

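servo_tool(moves=[-1,2,-10,0,0,-1,7,-30,0,0,-1,15,-60,0,0,-1,23,-95,0,0,-1,31,-130,0,0,-1,40,-165,0,0,-1,48,-200,0,0,-1,57,-235,0,0,-1,66,-270,0,0,-1,74,-300,0,0,-1,79,-320,0,0,-1,79,-320,0,0])

```text
t: 5.58
ee_pos: [0.5853, 0.0692, 0.1788]
ee_rot: [0.518, 0.48, -0.482, -0.518]
wrist_force: [-0.0, 0.4, -2.2]
grip_width: 0.325
```

servo_tool(moves=[-1,4,-18,0,0,-1,10,-44,0,0,-1,17,-70,0,0,-1,22,-92,0,0,-1,25,-107,-1,0,-1,27,-115,-2,0,-1,27,-115,-3,0,-1,27,-115,-3,0])

```text
t: 6.25
ee_pos: [0.6117, -0.0453, 0.1752]
ee_rot: [-0.518, -0.48, 0.482, 0.519]
wrist_force: [0.5, -0.9, -2.1]
grip_width: 0.323
```

Run:
```python
from h import *
o=get_obs(); M=R.from_quat(o["ee_rot"]).as_matrix();print(o["ee_pos"],o["grip_width"],np.degrees(np.arctan2(M[1,0],M[0,0])),o["t"])
for n in("top","wrist","scene"): cv2.imwrite(f"pics/{n}3.png",imaging.capture(n))
im=cv2.imread("pics/top3.png");cv2.imwrite("pics/c4.png",cv2.resize(im[120:300,280:440],None,fx=3.3,fy=3.3,interpolation=cv2.INTER_CUBIC))
im=cv2.imread("pics/scene3.png");cv2.imwrite("pics/c5.png",cv2.resize(im[200:360,200:420],None,fx=3.3,fy=3.3,interpolation=cv2.INTER_CUBIC))
```

```text
[ 0.6117134  -0.04525349  0.17520085] 0.32314667205554065 85.7180786955816 6.25
```

View pics/c4.png

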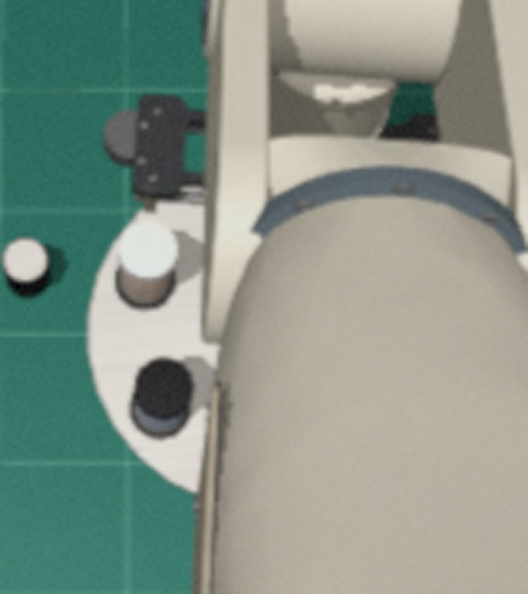

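View pics/c5.png

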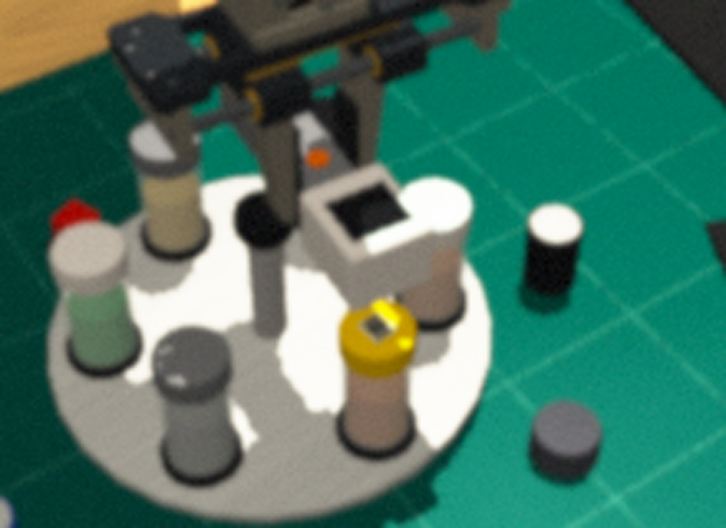

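View pics/wrist3.png

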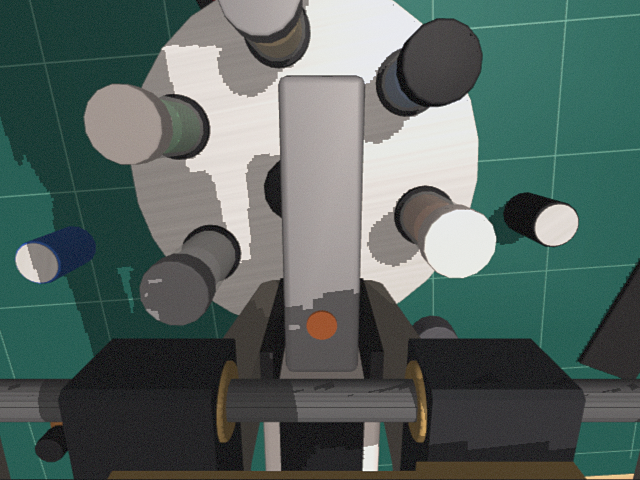

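Run:
```python
from h import *
f=lambda p:(np.array(p,float)+.5)/3.3-.5+[200,200]
H=unproj("scene",f([(302,205),(375,167),(436,235),(346,272)]),.1752+.024)[:,:2];print(H.round(4).tolist(),H.mean(0))
print("lid scene",unproj("scene",f([(378,336)]),.111))
lid=np.array([.6643,-.0440])
for nm,z,w in(("lid",.111,lid),): print((proj("scene",np.r_[w,z])[0]-200)*3.3)
e=get_obs()["ee_pos"];print("win est",e[:2]+[.052,-.003])
```

```text
[[0.6411, -0.0727], [0.6385, -0.0271], [0.6952, -0.0296], [0.691, -0.0794]] [ 0.66644864 -0.05217095]
lid scene [[ 0.67076524 -0.04660015  0.111     ]]
[374.07159346 325.06002388]
win est [ 0.66398477 -0.04764857]
```

The window is about 4–5 mm short in y and within 1–2 mm in x. I'll correct that and hold.

servo_tool(moves=[-1,1,4.5,1,0,-1,1,4.5,1,0,-1,1,4.5,1,0,-1,1,4.5,1,0,-1,1,4.5,1,0,-1,1,4.5,1,0,-1,1,4.5,1,0,-1,1,4.5,1,0,-1,1,4.5,1,0,-1,1,4.5,1,0,-1,1,4.5,1,0,-1,1,4.5,1,0])

```text
t: 7.4
ee_pos: [0.613, -0.0402, 0.1767]
ee_rot: [-0.518, -0.481, 0.482, 0.518]
wrist_force: [0.1, 0.9, -2.3]
grip_width: 0.325
```

servo_tool(moves=[-1,0,0,0,0,-1,0,0,0,0,-1,0,0,0,0,-1,0,0,0,0,-1,0,0,0,0,-1,0,0,0,0])

```text
t: 7.9
ee_pos: [0.613, -0.0402, 0.1767]
ee_rot: [-0.518, -0.481, 0.482, 0.518]
wrist_force: [-1.0, -0.0, -1.9]
grip_width: 0.328
```

Run:
```python
from h import *
o=get_obs();print(o["ee_pos"],o["t"])
im=imaging.capture("scene");cv2.imwrite("pics/c6.png",cv2.resize(im[200:360,200:420],None,fx=3.3,fy=3.3,interpolation=cv2.INTER_CUBIC))
```

```text
[ 0.61299019 -0.04016548  0.17674242] 7.9
```

View pics/c6.png

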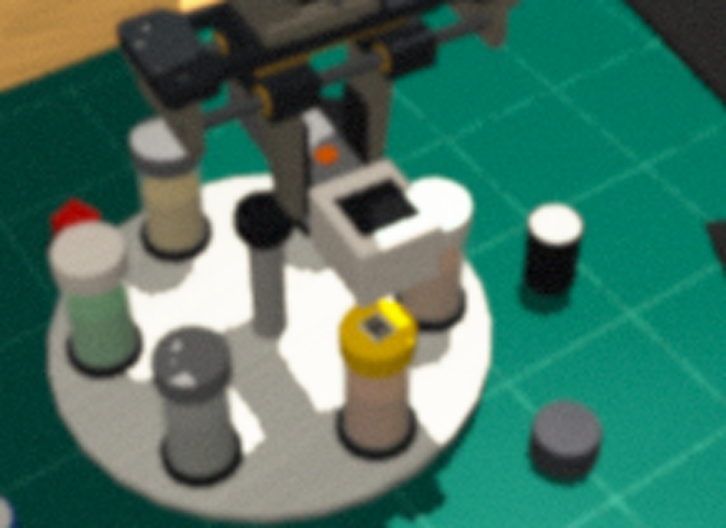

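The view shows the head directly over the yellow lid, still and level for about 1.4 s. Now carrying the reader back.

servo_tool(moves=[-1,-3,10,2,0,-1,-8,30,3,0,-1,-15,60,3,0,-1,-24,95,3,0,-1,-33,130,3,0,-1,-41,165,3,0,-1,-50,200,3,0,-1,-59,235,3,0,-1,-68,270,3,0,-1,-75,300,3,0,-1,-80,320,3,0,-1,-80,320,3,0])

```text
t: 8.95
ee_pos: [0.5315, 0.2841, 0.18]
ee_rot: [-0.517, -0.482, 0.483, 0.518]
wrist_force: [-0.4, -0.6, -1.4]
grip_width: 0.329
```

servo_tool(moves=[-1,-4,18,0,0,-1,-10,44,0,0,-1,-17,70,0,0,-1,-23,92,0,0,-1,-27,105,0,0,-1,-29,112,0,0,-1,-29,114,0,0,-1,-29,114,0,0,-1,-29,114,0,0])

```text
t: 9.7
ee_pos: [0.5027, 0.397, 0.1799]
ee_rot: [-0.517, -0.481, 0.483, 0.518]
wrist_force: [-1.0, -0.1, -2.3]
grip_width: 0.325
```

servo_tool(moves=[-1,1,-3,-15,0,-1,1,-3,-45,0,-1,1,-3,-78,0,-1,1,-3,-108,0,-1,1,-3,-130,0,-1,1,-3,-143,0,-1,1,-3,-149,0,-1,1,-3,-152,0,-1,1,-3,-154,0,-1,1,-3,-155.5,0,-1,1,-3,-155.5,0])

```text
t: 10.62
ee_pos: [0.5044, 0.3945, 0.0255]
ee_rot: [-0.517, -0.482, 0.482, 0.518]
wrist_force: [-1.3, -0.2, -1.7]
grip_width: 0.327
```

servo_tool(moves=[-1,0,0,-1,0,-1,0,0,-2,0,-1,0,0,-2,0,-1,0,0,-2,0])

```text
t: 10.95
ee_pos: [0.5048, 0.3949, 0.0241]
ee_rot: [-0.517, -0.482, 0.482, 0.518]
wrist_force: [0.2, 0.5, 1.9]
grip_width: 0.328
```

servo_tool(moves=[-0.1,0,0,0,0,0.2,0,0,0,0,0.6,0,0,0,0,1,0,0,0,0,1,0,0,0,0,1,0,0,0,0,1,0,0,0,0,1,0,0,0,0,1,0,0,0,0,1,0,0,0,0])

```text
t: 11.78
ee_pos: [0.5048, 0.3949, 0.0241]
ee_rot: [-0.517, -0.483, 0.482, 0.518]
wrist_force: [0.7, -0.2, -0.3]
grip_width: 0.996
```

servo_tool(moves=[1,0,0,10,0,1,0,0,30,0,1,0,0,60,0,1,0,0,95,0,1,0,0,125,0,1,0,0,145,0,1,0,0,155,0,1,0,0,155,0])

```text
t: 12.45
ee_pos: [0.506, 0.3957, 0.1822]
ee_rot: [-0.517, -0.484, 0.48, 0.518]
wrist_force: [-0.2, 0.0, 0.2]
grip_width: 1.002
```

Run:
```python
from h import *
o=get_obs();print(o["ee_pos"],o["t"],o["q"],o["grip_width"])
cv2.imwrite("pics/w4.png",imaging.capture("wrist"))
```

```text
[0.50598498 0.39574067 0.1821652 ] 12.45 [ 6.60846209e-01  4.18024601e-01  1.63880842e+00  1.17409058e-03
  1.07899392e+00 -8.39882971e-01] 1.001663439030178
```

View pics/w4.png

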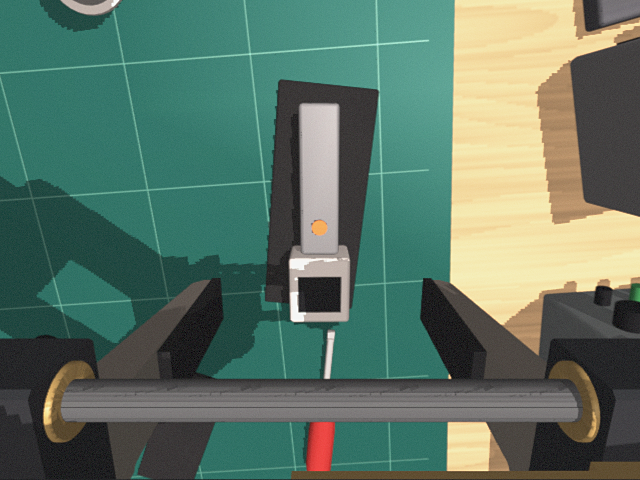

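The reader is flat and released on its rest (cols 289–349, rows 103–322). Moving to above the yellow lid; I'll turn clockwise by about 164°.

servo_tool(moves=[1,4,-10,0,0,1,11,-30,0,0,1,23,-65,0,0,1,36,-100,0,0,1,49,-136,0,0,1,62,-172,0,0,1,75,-208,0,0,1,87,-244,0,0,1,100,-280,0,0,1,113,-314,0,0,1,120,-335,0,0,1,120,-335,0,0])

```text
t: 13.5
ee_pos: [0.6252, 0.0551, 0.1779]
ee_rot: [-0.518, -0.481, 0.481, 0.519]
wrist_force: [0.4, 0.8, -0.4]
grip_width: 1.001
```

servo_tool(moves=[1,8,-20,0,0,1,18,-50,0,0,1,27,-75,0,0,1,33,-90,0,0,1,37,-100,0,0,1,37,-100,0,0,1,37,-100,0,0])

```text
t: 14.08
ee_pos: [0.6616, -0.0443, 0.1771]
ee_rot: [-0.517, -0.481, 0.481, 0.519]
wrist_force: [-0.6, 0.2, -0.5]
grip_width: 1.001
```

Run:
```python
from h import *
o=get_obs();M=R.from_quat(o["ee_rot"]).as_matrix();print(o["ee_pos"],o["t"],o["q"],np.degrees(np.arctan2(M[1,0],M[0,0])))
c=cam("wrist");im=imaging.capture("wrist")
# lids & axis check from wrist
ax=[.5651,-.0543];
for k in range(6):
    a=np.radians(6.16+60*k);P=[ax[0]+.1*np.cos(a),ax[1]+.1*np.sin(a),.111];u=proj("wrist",P,c)[0];cv2.circle(im,tuple(int(round(v)) for v in u),5,(255,0,255),2)
u=proj("wrist",[*ax,.125],c)[0];cv2.circle(im,tuple(int(round(v)) for v in u),5,(0,0,255),2)
a=np.radians(-157.8)
for r in(.137,.169):
  u=proj("wrist",[ax[0]+r*np.cos(a),ax[1]+r*np.sin(a),.032],c)[0];print(u);cv2.circle(im,tuple(int(round(v)) for v in u),4,(255,0,0),2)
cv2.imwrite("pics/w5.png",im)
im=imaging.capture("scene");cv2.imwrite("pics/c7.png",cv2.resize(im[200:360,200:420],None,fx=3.3,fy=3.3,interpolation=cv2.INTER_CUBIC))
```

```text
[ 0.66163782 -0.0443275   0.17714721] 14.0833 [-0.06992544  0.45775756  1.58799448  0.00163914  1.09808621 -1.56678439] 85.72075296866602
[ 197.6781706  -101.18356062]
[ 171.03121319 -155.78380477]
```

View pics/w5.png

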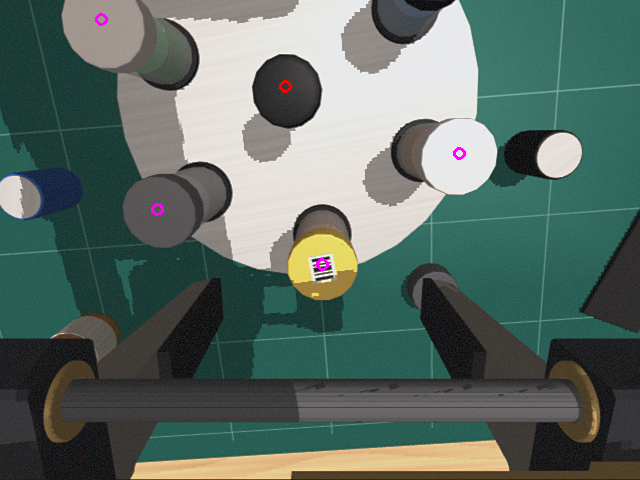

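View pics/c7.png

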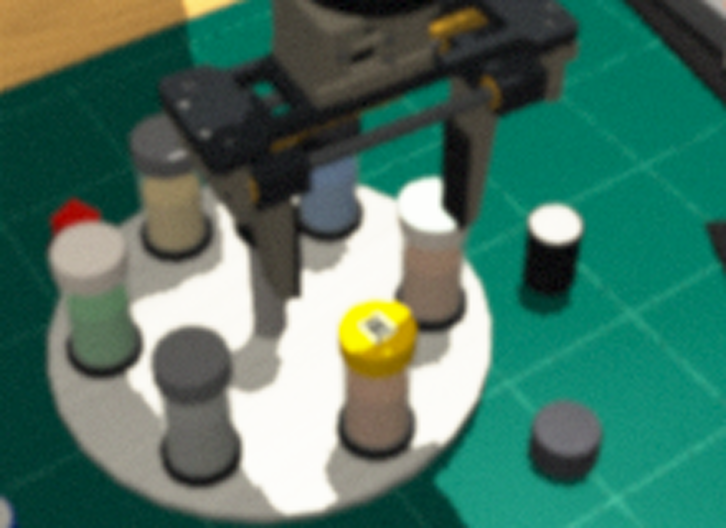

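Wrist view: yellow lid at (323,266), within 1–2 px of the prediction. Descending to grip it.

servo_tool(moves=[1,3,0,-15,0,1,3,0,-40,0,1,3,0,-62,0,1,3,0,-75,0,1,3,0,-81,0,1,3,0,-81,0,-1,3,0,-81,0,-1,3,0,-81,0,-1,3,0,-81,0,-1,3,0,-81,0,-1,3,0,-81,0,-1,3,0,-81,0], squeeze=15)

```text
t: 15.18
ee_pos: [0.6649, -0.0437, 0.0971]
ee_rot: [-0.517, -0.481, 0.481, 0.519]
wrist_force: [-0.7, -0.2, -0.7]
grip_width: 0.588
```

servo_tool(moves=[-1,0,0,0,0,-1,0,0,0,0,-1,0,0,0,0,-1,0,0,0,0,-1,0,0,0,0])

```text
t: 15.6
ee_pos: [0.665, -0.0437, 0.0973]
ee_rot: [-0.517, -0.481, 0.481, 0.519]
wrist_force: [-1.3, -0.8, 3.2]
grip_width: 0.465
```

Run:
```python
from h import *
o=get_obs();M=R.from_quat(o["ee_rot"]).as_matrix();print(o["ee_pos"],o["t"],o["wrist_force"],o["grip_width"],np.degrees(np.arctan2(M[1,0],M[0,0])))
ax=np.array([.5651,-.0543]);d=o["ee_pos"][:2]-ax;a0=np.degrees(np.arctan2(*d[::-1]));r=np.hypot(*d);print("ang",a0,"r",r)
# cumulative waypoints, mm from here
for s in range(0,165,5):
    a=np.radians(a0-s);p=(ax+r*np.array([np.cos(a),np.sin(a)])-o["ee_pos"][:2])*1e3;print(s,p.round(0))
```

```text
[ 0.66496857 -0.04371508  0.09729657] 15.6 [-1.27226035 -0.77692574  3.16114266] 0.46488178581385536 85.79547314094015
ang 6.050107089458912 r 0.10042794396708608
0 [0. 0.]
5 [ 1. -9.]
10 [  0. -18.]
15 [ -1. -26.]
20 [ -2. -35.]
25 [ -5. -43.]
30 [ -8. -51.]
35 [-12. -59.]
40 [-17. -67.]
45 [-22. -74.]
50 [-28. -80.]
55 [-34. -86.]
60 [-41. -92.]
65 [-48. -97.]
70 [ -56. -101.]
75 [ -64. -104.]
80 [ -72. -107.]
85 [ -81. -109.]
90 [ -89. -110.]
95 [ -98. -111.]
100 [-107. -111.]
105 [-115. -110.]
110 [-124. -108.]
115 [-132. -106.]
120 [-141. -102.]
125 [-148.  -98.]
130 [-156.  -94.]
135 [-163.  -89.]
140 [-170.  -83.]
145 [-176.  -77.]
150 [-181.  -70.]
155 [-186.  -62.]
160 [-190.  -55.]
```

servo_tool(moves=[-1,0,-3,0,-2,-1,1,-9,0,-5,-1,0,-18,0,-10,-1,-1,-26,0,-15,-1,-2,-35,0,-20,-1,-5,-43,0,-25,-1,-8,-51,0,-30,-1,-12,-59,0,-35,-1,-17,-67,0,-40,-1,-20,-71,0,-43,-1,-22,-74,0,-45,-1,-22,-74,0,-45])

```text
t: 16.6
ee_pos: [0.6432, -0.1178, 0.0973]
ee_rot: [-0.663, -0.246, 0.245, 0.664]
wrist_force: [2.5, 3.2, -0.9]
grip_width: 0.462
```

```bash
cat > arc.py <<'E'
from h import *
import sys
o=get_obs();M=R.from_quat(o["ee_rot"]).as_matrix();yaw=np.degrees(np.arctan2(M[1,0],M[0,0]));print(o["ee_pos"],o["t"],o["wrist_force"],o["ft_torque"],o["grip_width"],"yaw",yaw)
ax=np.array([.5651,-.0543]);d=o["ee_pos"][:2]-ax;a0=np.degrees(np.arctan2(*d[::-1]));r=np.hypot(*d);print("ang",a0,"r",r,"yaw-ang",yaw-a0)
for s in list(range(5,61,5)):
    a=np.radians(a0-s);p=(ax+.1*np.array([np.cos(a),np.sin(a)])-o["ee_pos"][:2])*1e3;print(s,p.round(0),end=";")
E
python3 arc.py
```

```text
[ 0.64319083 -0.11775469  0.09734102] 16.6 [ 2.46900091  3.24871293 -0.85358255] [ 0.39744053 -0.31338504 -0.43248995] 0.4618024320862519 yaw 40.62295013082839
ang -39.09646288400914 r 0.1006214490712146 yaw-ang 79.71941301483753
5 [-6. -6.];10 [-13. -12.];15 [-19. -18.];20 [-27. -22.];25 [-34. -26.];30 [-42. -30.];35 [-51. -33.];40 [-59. -35.];45 [-68. -36.];50 [-77. -37.];55 [-85. -36.];60 [-94. -35.];
```

Tracking smoothly with small forces, so I'll continue.

servo_tool(moves=[-1,-3,-3,0,-2,-1,-6,-6,0,-5,-1,-13,-12,0,-10,-1,-19,-18,0,-15,-1,-27,-22,0,-20,-1,-34,-26,0,-25,-1,-42,-30,0,-30,-1,-51,-33,0,-35,-1,-59,-35,0,-40,-1,-68,-36,0,-45,-1,-77,-37,0,-50,-1,-77,-37,0,-50])

```text
t: 17.6
ee_pos: [0.5656, -0.1545, 0.0973]
ee_rot: [-0.704, 0.058, -0.06, 0.705]
wrist_force: [3.0, 2.3, -5.2]
grip_width: 0.464
```

```bash
python3 arc.py
```

```text
[ 0.56559331 -0.15445955  0.09730031] 17.6 [ 2.96221227  2.27729501 -5.22025342] [ 0.35030274 -0.49662774 -0.30641254] 0.46386182913477153 yaw -9.589520046269184
ang -89.71780691176194 r 0.10016076533912774 yaw-ang 80.12828686549275
5 [-9.  0.];10 [-17.   2.];15 [-26.   3.];20 [-34.   6.];25 [-42.   9.];30 [-50.  13.];35 [-57.  18.];40 [-64.  23.];45 [-71.  29.];50 [-77.  36.];55 [-82.  42.];60 [-87.  50.];
```

servo_tool(moves=[-1,-4,0,0,-2,-1,-9,0,0,-5,-1,-17,2,0,-10,-1,-26,3,0,-15,-1,-34,6,0,-20,-1,-42,9,0,-25,-1,-50,13,0,-30,-1,-57,18,0,-35,-1,-64,23,0,-40,-1,-71,29,0,-45,-1,-77,36,0,-50,-1,-77,36,0,-50])

```text
t: 18.6
ee_pos: [0.4891, -0.1176, 0.0973]
ee_rot: [-0.613, 0.35, -0.353, 0.614]
wrist_force: [4.4, -1.2, -8.0]
grip_width: 0.462
```

```bash
python3 arc.py
python3 - <<'E'
from h import *
im=imaging.capture("top");cv2.imwrite("pics/t6.png",im);cv2.imwrite("pics/w6.png",imaging.capture("wrist"))
cv2.imwrite("pics/s6.png",imaging.capture("scene"))
E
```

```text
[ 0.48905589 -0.11757401  0.09732465] 18.6 [ 4.39176685 -1.18958694 -8.00709226] [-0.12867532 -0.56794125 -0.39164364] 0.46183153597142645 yaw -59.67290272996557
ang -140.23717964795821 r 0.09892576566580463 yaw-ang 80.56427691799264
5 [-6.  6.];10 [-11.  14.];15 [-15.  21.];20 [-18.  29.];25 [-21.  38.];30 [-23.  46.];35 [-24.  55.];40 [-24.  64.];45 [-24.  72.];50 [-22.  81.];55 [-20.  90.];60 [-18.  98.];
```

View pics/t6.png

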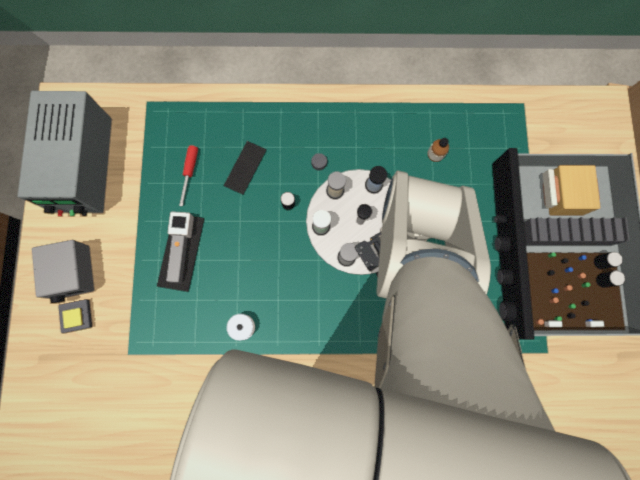

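View pics/w6.png

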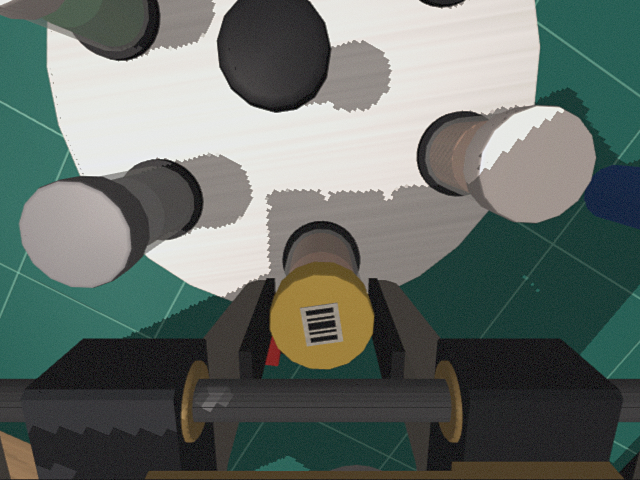

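View pics/s6.png

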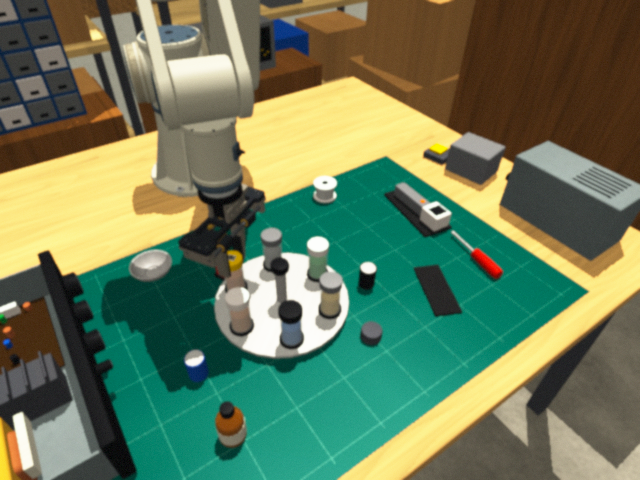

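Lid firmly gripped at (322,318) in the wrist view, with the pointer just visible at (273,353). About 17.6° remain.

servo_tool(moves=[-1,-3,3,0,-2,-1,-6,6,0,-5,-1,-11,14,0,-10,-1,-14,19,0,-14,-1,-16,23,0,-17,-1,-16.5,25,0,-17.5,-1,-16.5,25,0,-17.5,-1,-16.5,25,0,-17.5])

```text
t: 19.42
ee_pos: [0.4745, -0.0934, 0.0973]
ee_rot: [-0.554, 0.437, -0.441, 0.555]
wrist_force: [5.9, 2.3, -5.7]
grip_width: 0.463
```

```bash
python3 arc.py
python3 - <<'E'
from h import *
c=cam("wrist");im=imaging.capture("wrist")
ax=np.array([.5651,-.0543]);a=np.radians(-157.8);u=np.array([np.cos(a),np.sin(a)])
for r,z in((.137,.032),(.169,.032),(.1,.111)):
    p=proj("wrist",np.r_[ax+r*u,z],c)[0];cv2.circle(im,tuple(int(round(v)) for v in p),5,(255,0,255),2)
cv2.imwrite("pics/w7.png",im)
im=imaging.capture("scene");cv2.imwrite("pics/s7.png",cv2.resize(im[180:380,120:400],None,fx=2.8,fy=2.8,interpolation=cv2.INTER_CUBIC))
E
```

```text
[ 0.47448152 -0.09341112  0.09732643] 19.4167 [ 5.86252715  2.29961113 -5.6832187 ] [ 0.32196414 -0.87450631 -0.11484019] 0.46321813232979947 yaw -76.65951903666051
ang -156.65487195224156 r 0.0986984767985406 yaw-ang 79.99535291558105
5 [-4.  8.];10 [-7. 16.];15 [-8. 25.];20 [-9. 33.];25 [-9. 42.];30 [-9. 51.];35 [-7. 59.];40 [-5. 68.];45 [-2. 76.];50 [ 1. 84.];55 [ 5. 92.];60 [10. 99.];
```

View pics/w7.png

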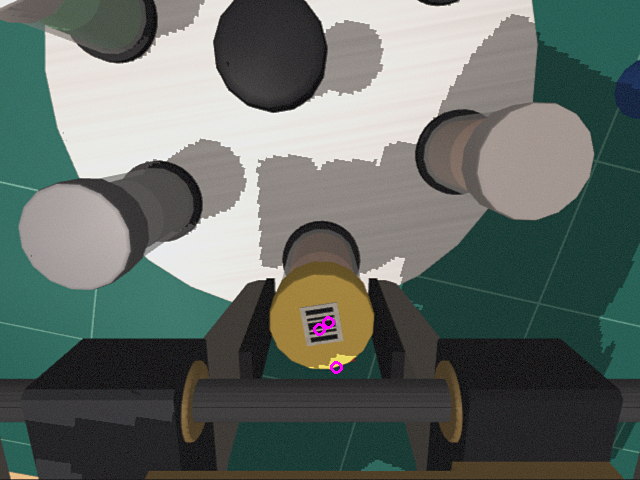

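View pics/s7.png

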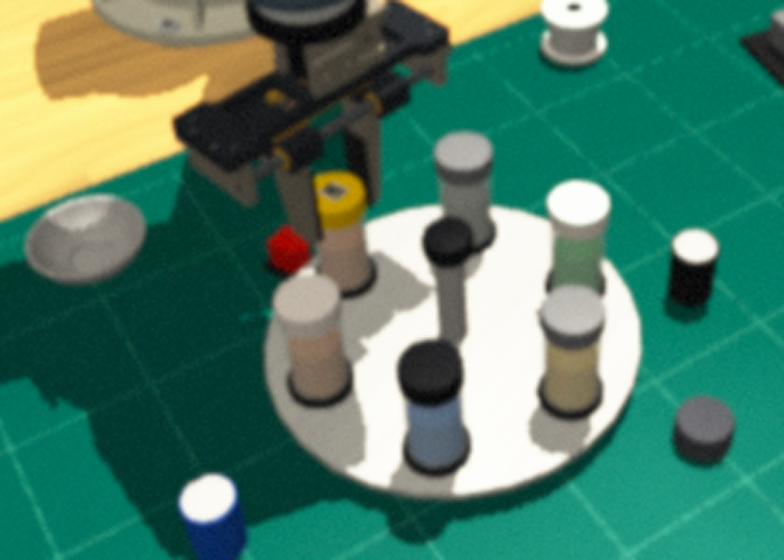

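Run:
```python
from h import *
f=lambda p:(np.array(p,float)+.5)/2.8-.5+[120,180]
k=unproj("scene",f([(448,238)]),.125)[0,:2];l=unproj("scene",f([(339,190)]),.111)[0,:2];p=unproj("scene",f([(290,246)]),.032)[0,:2];p2=unproj("scene",f([(290,246)]),.026)[0,:2]
an=lambda v:np.degrees(np.arctan2(v[1],v[0]))
print(k,l,p,"lid",an(l-k),np.hypot(*(l-k)),"ptr",an(p-k),np.hypot(*(p-k)),an(p2-k))
K,T=cam("wrist");u=unproj("wrist",[(322,319)],.111,(K,T))[0];print("lid wrist",u, an(u[:2]-[.5651,-.0543]))
```

```text
[ 0.57094864 -0.05655471] [ 0.4742863  -0.08923338] [ 0.42903779 -0.11685115] lid -161.32113237495875 0.10203678245280759 ptr -156.97986855225142 0.15418933946434396 -158.4425898729512
lid wrist [ 0.47710861 -0.09250497  0.111     ] -156.5300027730735
```

Pointer bearing is −157.8° (top) and −157.0° (scene). The lid is at −156.6° from the TCP and −156.5° from the wrist camera, about 2 mm off, which is well inside 10 mm. Firming the grip and settling.

servo_tool(moves=[-1,-0.5,0.8,0,0,-1,-0.5,0.8,0,0,-1,-0.5,0.8,0,0,-1,-0.5,0.8,0,0,-1,-0.5,0.8,0,0,-1,-0.5,0.8,0,0], squeeze=25)

```text
t: 20.02
ee_pos: [0.4743, -0.0928, 0.0973]
ee_rot: [-0.554, 0.436, -0.441, 0.555]
wrist_force: [4.3, -3.0, -6.6]
grip_width: 0.462
```

```bash
python3 arc.py|head -3
python3 - <<'E'
from h import *
a=cv2.imread("pics/scene0.png");b=imaging.capture("scene");t=imaging.capture("top")
cv2.imwrite("pics/s8.png",b);cv2.imwrite("pics/t8.png",t)
cv2.imwrite("pics/cmp.png",np.vstack([np.hstack([a[160:460,100:500],b[160:460,100:500]]),np.hstack([cv2.imread("pics/top0.png")[100:400,120:520],t[100:400,120:520]])]))
E
```

```text
[ 0.47428199 -0.0928191   0.0973023 ] 20.0167 [ 4.26983787 -3.02546631 -6.63524429] [-0.46356881 -0.57400482 -0.32609967] 0.4618850393993979 yaw -76.65342932606576
ang -157.01649899408548 r 0.09864903875786864 yaw-ang 80.36306966801972
5 [-4.  8.];10 [-7. 16.];15 [-8. 25.];20 [-9. 33.];25 [-9. 42.];30 [-8. 51.];35 [-7. 59.];40 [-5. 68.];45 [-2. 76.];50 [ 2. 84.];55 [ 6. 92.];60 [11. 99.];
```

View pics/cmp.png

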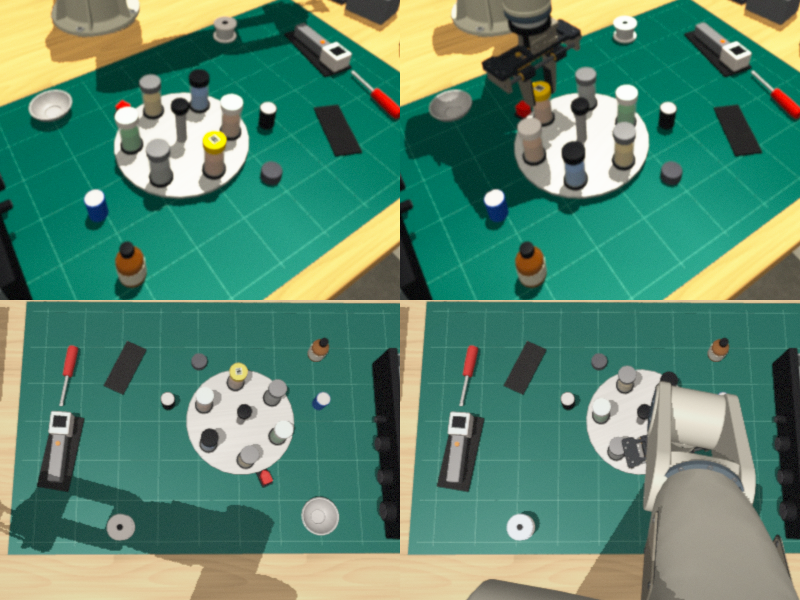

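The before/after comparison shows every bystander unmoved, the reader back on its rest, and the yellow jar at the red pointer. Handing in.

```bash
python3 -c "
from station import job_done
print(job_done())"
```

```text
the job is handed in; nothing more can be done
None
```

The job is done and handed in at about 20 s; no verdict was reported.

- **Reader:** I held it level and still for about 1.4 s with its window over the yellow lid's code, about 5 cm above it. I then laid it flat on the middle of the larger pad and let go. The last top picture still shows it lying there.
- **Carousel:** I gripped the yellow lid and turned the carousel about 163° clockwise, at about 1 rad/s, to the red pointer.
- **Lid position:** the final bearing from the tool position is −157.0°, against −157.8° for the pointer from the top camera and −157.0° from the scene camera. That is about 1–2 mm at the lid. The wrist camera put the lid 1–2° off the pointer before a last sub-millimetre nudge.
- **Disagreement:** one scene-camera reading put the lid at −161°, also before the nudge. A finger partly hides the lid in that view, so I did not rely on it.
- **Grip:** 25 N on the lid with the jaws about 42.5 mm open. The grasp point is about 105 mm above the bench, and the wrist force was under 10 N.
- **Bystanders:** all look unmoved in the before and after pictures.

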